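# Line up the filter housings by height

### The arm

A 6-joint arm with a two-finger parallel gripper is mounted at the origin on the work surface. World frame = base frame: x ahead of the robot, y to its left, z up, the work surface at z = 0. Lengths are in m, angles in rad, forces in N, time in s.
With the tool pointing down it reaches from about 0.35 to 0.775 m from the base axis. Payload 5.5 kg.
Tool frame: the origin (TCP) lies midway between the tips of the shut fingers; the grasp point (between the pads) lies 19 mm behind it; z points along the fingers, y is the direction in which the jaws open and shut (so a half turn about z gives the same grasp; the last joint's range is limited). The gripper opens to 85 mm and grips with 20 to 120 N. Pads are 22 mm wide; open, the fingers measure 114 mm over their backs; the gripper's body (76 mm by 85 mm) begins 54 mm behind the grasp point. The pads swing forward as they close: fully open they stand 13 mm farther back than shut.
Start: joints at [-1.245, 0.313, 0.046, 1.304, 0, 1.431], TCP at [0.258, -0.514, 0.231] pointing down, gripper open.
Joint ranges: [-2.76, 2.76], [-0.86, 1.69], [-1.03, 1.26], [-2.2, 2.34], [-1.47, 1.5], [-3.14, 3.14]. Speed limits (rad/s): [2.57, 2.57, 3.14, 3.14, 3.14, 3.14].

### API

Orientations are given as a unit quaternion [w, x, y, z].
In Python, from workcell import env gives the robot as it stands.
- The arm moves only by the shell command python3 -m pendant 'ROWS' [FORCE]. ROWS is JSON, a list of rows, each a list of 3 entries, a list of its own where there are three numbers: the shift along the tool's x, y, z each as a share of 20 mm, from -1 to 1, then the turn about the tool's z as a share of 6 degrees, from -1 to 1, then the closure, from -1 (fully open) to 1 (shut). In form: [[[tx, ty, tz], turn, claw], ...]. A call has 1 to 12 rows; each row shifts and turns the commanded pose from where the row before left it, along the tool's axes as they then stand; what a row does not reach is not made up. A row lasts 1/8 s, in which the tool goes at most 62.5 mm and 10.7 degrees, less where a joint would pass 70% of its speed; a pose out of reach is approached as far as the arm can. A call with a number of a shift or a turn outside -1 to 1 is refused whole. A call with a gripper value outside its range is refused whole. The fingers move at their own pace and stop on an object; FORCE is the grip in N (left out, the last holds). Time passes only in rows, so rows that do not move let the fingers close. It gives the time, the measured TCP pose, the force and the opening at its end, in the units of the state.
- env.get_state(): the state, without advancing time (a new reading comes with each control period).
- env.read_camera(name): name is "scene" or "top" or "wrist"; returns a dict with "color" (400x640x3 uint8, blue, green, red), "mtx" (3x3 intrinsics, pixels), "view" (4x4, takes a point from world to camera coordinates). Camera axes: x right, y down, z forward; pixel columns grow to the right and rows downward; lengths in m; the calibration is good to about 2 mm. A picture is of the moment at which its call begins. There is no depth.
- env.hand_in(): hands the job in, once; it reports no verdict.
Trained networks look in the newest picture that a camera, given by its name, has taken for a name from the list of things; names that differ only in an ending like _2 or _b are one class to them, and where a whole thing is asked for, a point or a joint stands for the part that bears it (a point fixed in the world has none). Each returns a list of dicts, best first, with "p" (0 to 1); they miss things now and then, are a little off and sometimes report something else, mostly with a low value. They report only what shows in the picture. A call takes as long as a camera call. They do not tell look-alikes from the thing itself.
- env.boxes_of(camera, thing): "location" ([column, row] in pixels, amid what is visible of it).
- env.cut_out(camera, thing): "region" (400x640 bool, what is visible of it) and "location" ([column, row] in pixels, amid what is visible of it).
The state is a dict: "clock": time; "joint_pos": joint angles; "qvel": joint speeds; "tau": joint torques, N m; "tcp_pos": TCP position; "orientation": TCP orientation; "wrist_force": force on the tool from outside, world axes, zero at the start; "ft_torque": the same for the moment, N m; "finger_gap": finger opening in m.
Only numpy, scipy, OpenCV 4.12 (cv2) and the standard library are available. Lean on these libraries where they do the work, as an engineer would, in place of code of your own. Each camera call takes 0.05 s, during which the arm holds its last target.

### The job

Line the four loose blue filter housings that stand between the robot and the board up by height on the row of rubber pads, one standing upright in the middle of each pad: the tallest on the pad next to the small clear tub, then ever shorter, with the shortest at the carton end. Leave the cream cartridge that stands among the housings where it is, upright.

Things in the scene. Friction and masses are not known exactly. Their poses are not given: they have to be found in the camera images.
- housing_120: filter housing 120 mm tall: upright round body of blue plastic, loose, standing on the bench at the start. Foot flange 46 mm in diameter and 12 mm high, above it a plain 40 mm cylinder (a slim raised bead 41 mm across near its upper end) up to 14 mm below the top, then a 28 mm neck. The four housings differ only in height (120, 100, 80, 60 mm). Origin: centre of the underside; z up along its axis; its yaw means nothing. 0.08 to 0.26 kg
- housing_100: filter housing 100 mm tall: upright round body of blue plastic, loose, standing on the bench at the start. Foot flange 46 mm in diameter and 12 mm high, above it a plain 40 mm cylinder (a slim raised bead 41 mm across near its upper end) up to 14 mm below the top, then a 28 mm neck. The four housings differ only in height (120, 100, 80, 60 mm). Origin: centre of the underside; z up along its axis; its yaw means nothing. 0.08 to 0.26 kg
- housing_80: filter housing 80 mm tall: upright round body of blue plastic, loose, standing on the bench at the start. Foot flange 46 mm in diameter and 12 mm high, above it a plain 40 mm cylinder (a slim raised bead 41 mm across near its upper end) up to 14 mm below the top, then a 28 mm neck. The four housings differ only in height (120, 100, 80, 60 mm). Origin: centre of the underside; z up along its axis; its yaw means nothing. 0.08 to 0.26 kg
- housing_60: filter housing 60 mm tall: upright round body of blue plastic, loose, standing on the bench at the start. Foot flange 46 mm in diameter and 12 mm high, above it a plain 40 mm cylinder (a slim raised bead 41 mm across near its upper end) up to 14 mm below the top, then a 28 mm neck. The four housings differ only in height (120, 100, 80, 60 mm). Origin: centre of the underside; z up along its axis; its yaw means nothing. 0.08 to 0.26 kg
- pad_a: one of four alike round black rubber pads, 58 mm in diameter and 4 mm thick, fixed in a straight row, 85 mm from centre to centre, on a 10 mm thick plywood board 335 x 85 mm that is fixed on the bench (pad tops 14 mm above the bench). The letters say nothing of the order: which pad lies where along the row differs every time. Origin: centre of the pad's underside; y runs along the row
- pad_b: one of four alike round black rubber pads, 58 mm in diameter and 4 mm thick, fixed in a straight row, 85 mm from centre to centre, on a 10 mm thick plywood board 335 x 85 mm that is fixed on the bench (pad tops 14 mm above the bench). The letters say nothing of the order: which pad lies where along the row differs every time. Origin: centre of the pad's underside; y runs along the row
- pad_c: one of four alike round black rubber pads, 58 mm in diameter and 4 mm thick, fixed in a straight row, 85 mm from centre to centre, on a 10 mm thick plywood board 335 x 85 mm that is fixed on the bench (pad tops 14 mm above the bench). The letters say nothing of the order: which pad lies where along the row differs every time. Origin: centre of the pad's underside; y runs along the row
- pad_d: one of four alike round black rubber pads, 58 mm in diameter and 4 mm thick, fixed in a straight row, 85 mm from centre to centre, on a 10 mm thick plywood board 335 x 85 mm that is fixed on the bench (pad tops 14 mm above the bench). The letters say nothing of the order: which pad lies where along the row differs every time. Origin: centre of the pad's underside; y runs along the row
- tub: open tub of clear plastic with a white rim, 120 x 120 mm (128 mm over the rim) and 76 mm tall, with a few blue caps in it, fixed on the bench in line with the row of pads, just past one end of it (its centre 147 mm from the nearest pad's centre); which end differs. A closed brown carton of like size, 120 x 120 x 70 mm, stands in the same way past the other end. Origin: centre of the underside
- cartridge: finished filter cartridge, a small cream cylinder with a dark band, 32 mm in diameter and 45 mm tall, loose, upright among the housings. To be left alone (a like one stands beyond the board, and a block of finished blue housings and trays of cartridges at the side of the bench: no part of the job). Origin: centre of the underside; z up
Mind the look-alikes: they are no part of the job. Leave any brown look-alike of the housing_120 alone.

How it is judged:
At the end, for the whole second after the job is handed in: Each housing stands upright (within 0.1 rad) and at rest on its pad, its centre within 13 mm of the pad's centre: the 120 mm one on the pad nearest the tub, then 100, 80 and 60 mm, released ((horizontal distance between housing_120 and pad_a below 0.013 m or horizontal distance between housing_120 and pad_b below 0.013 m or horizontal distance between housing_120 and pad_c below 0.013 m or horizontal distance between housing_120 and pad_d below 0.013 m) and horizontal distance between housing_120 and tub between 0.1175 and 0.1775 m and height (world z) of housing_120 between 0.009 and 0.019 m and angle between each of housing_120, housing_100, housing_80, housing_60's own z axis and vertical below 0.1 rad and linear speed of each of housing_120, housing_100, housing_80, housing_60 below 0.02 m/s and (horizontal distance between housing_100 and pad_a below 0.013 m or horizontal distance between housing_100 and pad_b below 0.013 m or horizontal distance between housing_100 and pad_c below 0.013 m or horizontal distance between housing_100 and pad_d below 0.013 m) and horizontal distance between housing_100 and tub between 0.2025 and 0.2625 m and height (world z) of housing_100 between 0.009 and 0.019 m and (horizontal distance between housing_80 and pad_a below 0.013 m or horizontal distance between housing_80 and pad_b below 0.013 m or horizontal distance between housing_80 and pad_c below 0.013 m or horizontal distance between housing_80 and pad_d below 0.013 m) and horizontal distance between housing_80 and tub between 0.2875 and 0.3475 m and height (world z) of housing_80 between 0.009 and 0.019 m and (horizontal distance between housing_60 and pad_a below 0.013 m or horizontal distance between housing_60 and pad_b below 0.013 m or horizontal distance between housing_60 and pad_c below 0.013 m or horizontal distance between housing_60 and pad_d below 0.013 m) and horizontal distance between housing_60 and tub between 0.3725 and 0.4325 m and height (world z) of housing_60 between 0.009 and 0.019 m); the robot touches nothing.
It fails at once if the cream cartridge is pushed more than 30 mm away or knocked over (distance of cartridge from where it was at the start of the episode above 0.03 m or angle between cartridge's own z axis and vertical above 0.5 rad).
It also fails if it takes over 106 s, if anything falls off the work surface, if the arm or the gripper's body presses on something with over 40 N, if the wrist force passes 120 N, or if a joint passes its speed limit or range.

## Working session

There is one attempt and no reset: what is moved stays moved. The work goes in short steps, Python scripts to look and compute and a shell command to move; the robot and the scene stay as the last step left them, time stands still between calls to the robot, and variables do not carry over. Pictures are saved under pics/ and viewed, and the job is handed in when it is done.

```bash
mkdir -p pics; ls; python3 - <<'E'
from workcell import env
import cv2
s=env.get_state();print({k:(v if not hasattr(v,'tolist') else v.tolist()) for k,v in s.items()})
for n in("scene","top"):
    r=env.read_camera(n);cv2.imwrite(f"pics/{n}0.png",r["color"]);print(n,r["mtx"].tolist(),r["view"].tolist())
    for t in("housing_120","housing_100","housing_80","housing_60","pad_a","tub","cartridge"):
        print(t,[(round(d["p"],2),[round(float(x)) for x in d["location"]]) for d in env.boxes_of(n,t)])
E
```

```text
pics
{'clock': 0.0, 'joint_pos': [-1.2446042797474417, 0.31399577505150583, 0.04494312241915743, 1.3035815813146812, 2.253203135399552e-05, 1.4311593662185849], 'qvel': [0.00026325552752240315, 0.00018393832825158173, 0.00035696532199756787, 0.0011937541240011318, -0.0017423909470158688, 0.002188139757892439], 'tau': [0.004559279477689415, -48.06212782859802, 29.853612184524536, 0.019317957339808345, 0.00015800249002495548, 1.6423844044766156e-05], 'tcp_pos': [0.25807945001932225, -0.5132471903691185, 0.2303968335349552], 'orientation': [-0.0009160079178900491, 0.9729974107559556, 0.2308141981331434, -7.437643786754004e-05], 'wrist_force': [-0.30171276687558896, -1.4651519710039111, -0.18316502691885012], 'ft_torque': [0.011259404144938687, -0.03565461963210669, 0.0052546429897826225], 'finger_gap': 0.08582025344400365}
scene [[517.5056060055028, 0.0, 324.7162378071298], [0.0, 517.5056060055028, 208.58079071607264], [0.0, 0.0, 1.0]] [[-0.8224591933857393, 0.5686991461087472, 0.011922937157474178, 0.42974910442911324], [0.47574510032043454, 0.6992157525531756, -0.5336327678306457, -0.
[... 1185 characters left out ...]
 (0.57, [385, 290]), (0.56, [398, 243]), (0.56, [467, 263]), (0.48, [460, 132])]
housing_100 [(0.95, [188, 296]), (0.68, [426, 209]), (0.63, [326, 248]), (0.57, [385, 290]), (0.56, [398, 243]), (0.56, [467, 263]), (0.48, [460, 132])]
housing_80 [(0.95, [188, 296]), (0.68, [426, 209]), (0.63, [326, 248]), (0.57, [385, 290]), (0.56, [398, 243]), (0.56, [467, 263]), (0.48, [460, 132])]
housing_60 [(0.95, [188, 296]), (0.68, [426, 209]), (0.63, [326, 248]), (0.57, [385, 290]), (0.56, [398, 243]), (0.56, [467, 263]), (0.48, [460, 132])]
pad_a [(0.91, [312, 162]), (0.88, [348, 156]), (0.71, [387, 147]), (0.62, [271, 170])]
tub [(0.76, [462, 129]), (0.52, [348, 157])]
cartridge [(0.83, [262, 264])]
```

View pics/scene0.png

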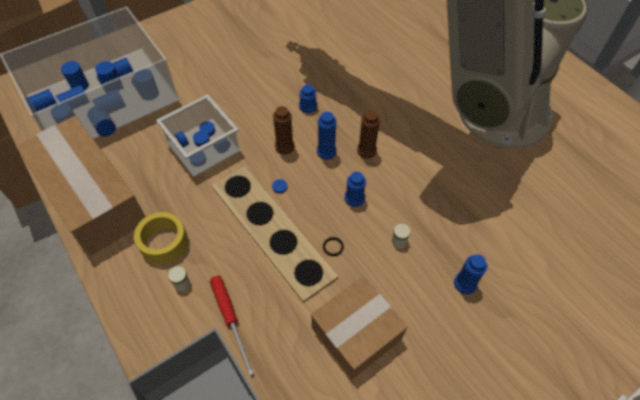

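View pics/top0.png

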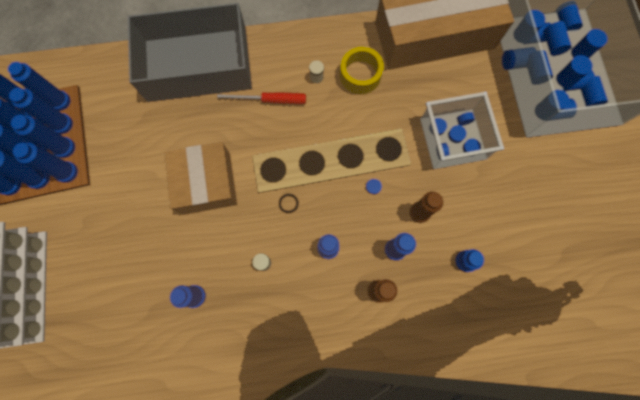

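Scene view: the blue housings are at (469,274), (327,136), (308,98) and (356,189). What could be mistaken for them: brown housings at (284,130) and (369,134), a flat blue cap at (280,186), caps in the tub at (200,135), and the blue block at the left of the top view. The clear tub is at (199,135) and the carton at (358,325). Next I fit the housing model to the blue silhouettes in both views.

```bash
cat > h.py <<'E'
import numpy as np, cv2
from scipy.optimize import minimize
def proj(r,P):
    P=np.atleast_2d(P); c=P@r["view"][:3,:3].T+r["view"][:3,3]
    p=c@r["mtx"].T; return p[:,:2]/p[:,2:]
def ray(r,uv,z):
    R=r["view"][:3,:3];t=r["view"][:3,3]; o=-R.T@t
    d=R.T@np.linalg.inv(r["mtx"])@np.array([uv[0],uv[1],1.]); return (o+d*(z-o[2])/d[2])[:2]
th=np.linspace(0,2*np.pi,32,endpoint=False)
def sil(r,x,y,h,z0=0,S=4,parts=None):
    m=np.zeros((400*S,640*S),np.uint8)
    for rad,a,b in parts or ((.023,0,.012),(.020,.012,h-.014),(.014,h-.014,h)):
        P=np.array([[x+rad*np.cos(t),y+rad*np.sin(t),z0+z] for z in(a,b) for t in th])
        cv2.fillConvexPoly(m,cv2.convexHull((proj(r,P)*S+S/2-.5).round().astype(np.int32)),255)
    return cv2.resize(m,(640,400),interpolation=cv2.INTER_AREA)/255.
def blue(im):
    hsv=cv2.cvtColor(im,cv2.COLOR_BGR2HSV); return cv2.inRange(hsv,(105,110,30),(130,255,255))
def comp(im,uv,rad=40):
    n,l,st,c=cv2.connectedComponentsWithStats(blue(im))
    best=min((np.hypot(*(np.argwhere(l==i)[:,::-1]-uv).T).min(),i) for i in range(1,n) if st[i,4]>60)
    return (l==best[1]).astype(float)
def fit(views,x0,hs=(.12,.1,.08,.06),z0=0):
    out=[]
    for h in hs:
        def f(p):
            c=0
            for r,m in views:
                s=sil(r,p[0],p[1],h,z0); c+=1-np.minimum(s,m).sum()/np.maximum(s,m).sum()
            return c/len(views)
        o=minimize(f,x0,method="Nelder-Mead",options=dict(initial_simplex=np.array([x0,[x0[0]+.012,x0[1]],[x0[0],x0[1]+.012]]),xatol=2e-4,fatol=1e-3,maxiter=60))
        out.append((round(o.fun,3),h,o.x.round(4).tolist()))
    return sorted(out)
E
python3 - <<'E'
from workcell import env
from h import *
S=env.read_camera("scene");T=env.read_camera("top")
for a,b in(((469,274),(188,296)),((327,136),(400,245)),((308,98),(469,260)),((356,189),(328,246))):
    ms,mt=comp(S["color"],a),comp(T["color"],b)
    x0=ray(T,b,.05)
    print(a,ms.sum(),mt.sum(),fit([(S,ms),(T,mt)],x0)[:2])
for n,r,L in(("scene",S,((238,186),(260,213),(284,242),(309,272))),("top",T,((388,149),(350,156),(312,162),(273,169)))):
    for uv in L: print(n,"pad",ray(r,uv,.014).round(4))
    print(n,"net",[ray(r,d["location"],.014).round(4).tolist() for d in env.boxes_of(n,"pad_a")])
print("cart",ray(S,(401,237),.022),ray(T,(261,262),.045))
print("brown",ray(T,(432,201),.12),ray(T,(383,290),.12),ray(S,(284,112),.12),ray(S,(370,118),.12))
for n,r in(("s",S),("t",T)):
  c=r["color"]
  if n=="s": k=c[70:300,220:500]
  else: k=c[120:320,160:500]
  cv2.imwrite(f"pics/crop{n}.png",cv2.resize(k,None,fx=2.3,fy=2.3,interpolation=cv2.INTER_CUBIC))
E
```

```text
(469, 274) 765.0 320.0 [(np.float64(0.369), 0.1, [0.3855, 0.2786]), (np.float64(0.388), 0.08, [0.3843, 0.2816])]
(327, 136) 690.0 330.0 [(np.float64(0.349), 0.12, [0.4247, -0.1397]), (np.float64(0.351), 0.1, [0.4234, -0.1436])]
(308, 98) 365.0 438.0 [(np.float64(0.218), 0.06, [0.3808, -0.2804]), (np.float64(0.346), 0.08, [0.3825, -0.2756])]
(356, 189) 520.0 276.0 [(np.float64(0.303), 0.08, [0.4446, -0.002]), (np.float64(0.308), 0.06, [0.4453, -0.0048])]
scene pad [ 0.6378 -0.1596]
scene pad [ 0.6338 -0.0748]
scene pad [0.6292 0.0109]
scene pad [0.6245 0.0938]
scene net [[0.6238, 0.0923], [0.6301, -0.0705], [0.6345, 0.0114], [0.6431, -0.167]]
top pad [ 0.6394 -0.1608]
top pad [ 0.6347 -0.0768]
top pad [0.6323 0.0062]
top pad [0.6279 0.091 ]
top net [[0.6381, -0.0756], [0.6332, 0.0061], [0.62, 0.091], [0.6431, -0.1588]]
cart [0.43196424 0.13690258] [0.43186956 0.13190237]
brown [ 0.4928261  -0.20024413] [ 0.34792396 -0.08436084] [ 0.49081877 -0.19762043] [ 0.35213006 -0.08385509]
```

```bash
ls pics
```

```text
crops.png
cropt.png
scene0.png
top0.png
```

```bash
python3 - <<'E'
from workcell import env
from h import *
S=env.read_camera("scene");T=env.read_camera("top")
def cut(n):
    return [(d["p"],d["location"],np.asarray(d["region"]).astype(float)) for d in env.cut_out(n,"housing_120")]
cs,ct=cut("scene"),cut("top")
print([(round(p,2),np.round(l),m.sum()) for p,l,m in cs]);print([(round(p,2),np.round(l),m.sum()) for p,l,m in ct])
pk=lambda c,a:min(c,key=lambda q:np.hypot(*(np.array(q[1])-a)))
def b2(im):
    f=im.astype(float); return ((f[...,0]>1.25*f[...,2]+8)).astype(np.uint8)
import h
h.blue=lambda im:b2(im)
sc=S["color"].copy();tc=T["color"].copy()
for a,b in(((469,274),(188,296)),((327,136),(400,245)),((308,98),(469,260)),((356,189),(328,246))):
    x0=ray(T,b,.05)
    ms,mt=comp(sc,a),comp(tc,b)
    o=fit([(S,ms),(T,mt)],x0);print("colour",ms.sum(),mt.sum(),o[:2])
    p,q=pk(cs,a),pk(ct,b)
    if np.hypot(*(np.array(p[1])-a))<15 and np.hypot(*(np.array(q[1])-b))<15:print("net",fit([(S,p[2]),(T,q[2])],x0)[:2])
    for r,im in((S,sc),(T,tc)):
        m=(sil(r,*o[0][2],o[0][1])>.5).astype(np.uint8)
        cv2.drawContours(im,cv2.findContours(m,0,2)[0],-1,(0,255,255),1)
cv2.imwrite("pics/ovs.png",cv2.resize(sc[70:310,250:510],None,fx=2.4,fy=2.4))
cv2.imwrite("pics/ovt.png",cv2.resize(tc[120:320,160:490],None,fx=2.4,fy=2.4))
E
```

```text
[(0.92, array([304.,  99.]), np.float64(446.0)), (0.92, array([285., 131.]), np.float64(844.0)), (0.9, array([356., 190.]), np.float64(680.0)), (0.77, array([470., 277.]), np.float64(929.0)), (0.62, array([369., 134.]), np.float64(825.0)), (0.58, array([322., 137.]), np.float64(824.0))]
[(0.87, array([399., 243.]), np.float64(598.0)), (0.87, array([327., 246.]), np.float64(458.0)), (0.74, array([467., 262.]), np.float64(528.0)), (0.58, array([188., 296.]), np.float64(719.0)), (0.55, array([384., 289.]), np.float64(570.0))]
colour 797.0 377.0 [(np.float64(0.314), 0.1, [0.3856, 0.2787]), (np.float64(0.359), 0.08, [0.3864, 0.2826])]
net [(np.float64(0.05), 0.1, [0.3864, 0.2792]), (np.float64(0.158), 0.12, [0.3867, 0.2795])]
colour 730.0 408.0 [(np.float64(0.267), 0.12, [0.4234, -0.1404]), (np.float64(0.294), 0.1, [0.4234, -0.1435])]
net [(np.float64(0.085), 0.12, [0.4241, -0.1384]), (np.float64(0.163), 0.1, [0.4245, -0.1401])]
colour 390.0 461.0 [(np.float64(0.178), 0.06, [0.3803, -0.2802]), (np.float64(0.308), 0.08, [0.3819, -0.2756])]
net [(np.float64(0.071), 0.06, [0.3814, -0.2786]), (np.float64(0.212), 0.08, [0.382, -0.2775])]
colour 553.0 358.0 [(np.float64(0.19), 0.08, [0.4454, -0.0025]), (np.float64(0.226), 0.06, [0.4464, -0.004])]
net [(np.float64(0.077), 0.08, [0.4458, -0.001]), (np.float64(0.147), 0.1, [0.4453, -0.0008])]
```

View pics/ovs.png

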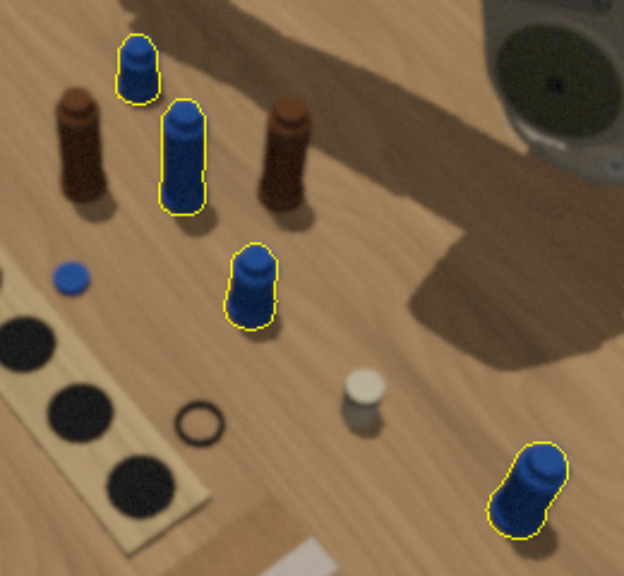

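View pics/ovt.png

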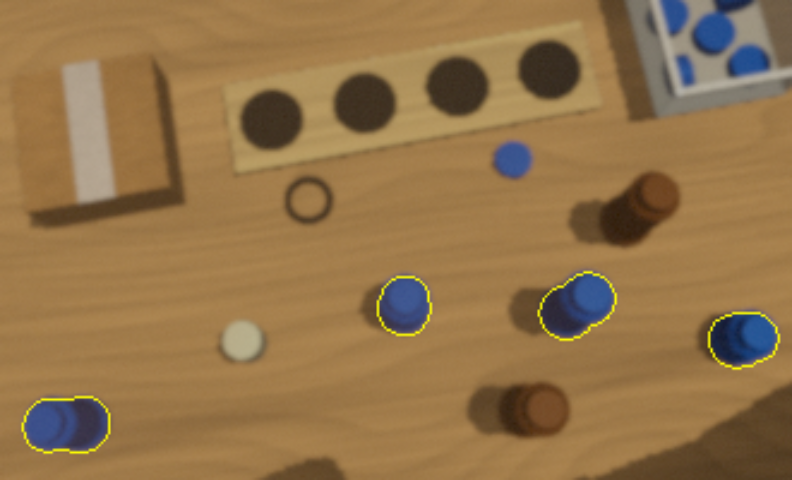

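The fits agree well with the pictures, and they give:

| Housing | x | y |
|---|---|---|
| H100 | .386 | .279 |
| H120 | .424 | -.139 |
| H60 | .381 | -.279 |
| H80 | .4455 | -.0015 |

The pads from the tub end are P1 (.639,-.161), P2 (.635,-.076), P3 (.630,.009) and P4 (.626,.094). I'll turn the tool first so the jaws open along world x.

```bash
python3 -m pendant '[[[0,0,0],-1,-1],[[0,0,0],-1,-1],[[0,0,0],-1,-1],[[0,0,0],-1,-1],[[0,0,0],-1,-1],[[0,0,0],-1,-1],[[0,0,0],-1,-1],[[0,0,0],-1,-1],[[0,0,0],-1,-1],[[0,0,0],-1,-1],[[0,0,0],-0.55,-1],[[0,0,0],0,-1]]' 40
```

```text
clock: 2.7
tcp_pos: [0.2583, -0.5138, 0.2313]
orientation: [0.0, 0.707, 0.707, -0.0]
wrist_force: [0.0, -1.0, 0.3]
finger_gap: 0.0855
```

```bash
python3 -m pendant '[[[1,0.6,0],0,-1],[[1,0.6,0],0,-1],[[1,0.6,0],0,-1],[[1,0.6,0],0,-1],[[1,0.6,0],0,-1],[[1,0.6,0],0,-1],[[1,0.6,0],0,-1],[[1,0.6,0],0,-1],[[1,0.6,0],0,-1],[[1,0.6,0],0,-1],[[1,0.6,0],0,-1],[[1,0.6,0],0,-1]]' && python3 -m pendant '[[[1,0.2,0],0,-1],[[1,0.2,0],0,-1],[[1,0.2,0],0,-1],[[1,0.2,0],0,-1],[[1,0.2,0],0,-1],[[1,0.1,0],0,-1],[[0.75,0,0],0,-1],[[0,0,0],0,-1],[[0,0,0],0,-1]]'
```

```text
clock: 4.2
tcp_pos: [0.4029, -0.272, 0.2315]
orientation: [0.0, 0.707, 0.707, 0.0]
wrist_force: [0.3, -0.3, 0.2]
finger_gap: 0.0857
clock: 5.32
tcp_pos: [0.4244, -0.139, 0.2314]
orientation: [0.0, 0.707, 0.707, -0.0]
wrist_force: [-0.1, -0.3, 0.6]
finger_gap: 0.0853
```

```bash
python3 - <<'E'
from workcell import env
import cv2
cv2.imwrite("pics/w1.png",env.read_camera("wrist")["color"])
E
```

```text
(no output)
```

View pics/w1.png

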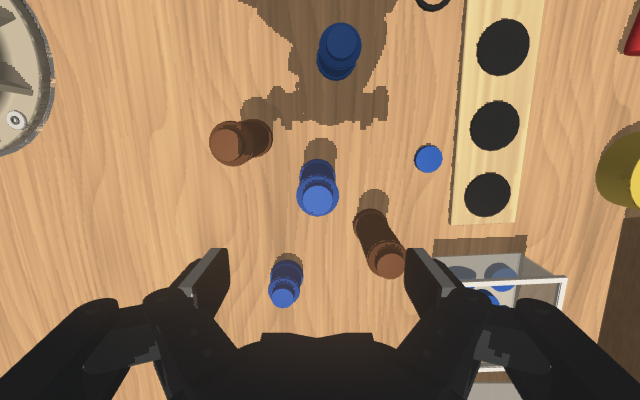

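The wrist view shows H120 at (317,187), centred between the fingers. Browns stand at (228,145) and (385,255), clear of the finger path. I go down and grip.

```bash
python3 -m pendant '[[[0,0,1],0,-1],[[0,0,1],0,-1],[[0,0,1],0,-1],[[0,0,1],0,-1],[[0,0,1],0,-1],[[0,0,1],0,-1],[[0,0,1],0,-1],[[0,0,0.8],0,-1],[[0,0,0.4],0,-1],[[0,0,0],0,-1]]' && python3 -m pendant '[[[0,0,0],0,1],[[0,0,0],0,1],[[0,0,0],0,1],[[0,0,0],0,1],[[0,0,0],0,1],[[0,0,0],0,1],[[0,0,0],0,1]]' 40
```

```text
clock: 6.62
tcp_pos: [0.424, -0.1391, 0.0669]
orientation: [-0.0, 0.707, 0.707, -0.0]
wrist_force: [-0.1, 0.4, 0.7]
finger_gap: 0.0851
clock: 7.5
tcp_pos: [0.4249, -0.1391, 0.068]
orientation: [0.001, 0.707, 0.707, 0.0]
wrist_force: [-0.7, -0.4, 5.9]
finger_gap: 0.0391
```

```bash
python3 -m pendant '[[[0,0,-0.5],0,1],[[0,0,-1],0,1],[[0,0,-1],0,1],[[0,0,-0.5],0,1],[[0,0.5,0],0,1],[[-0.1,1,0],0,1],[[-0.1,1,0],0,1],[[-0.2,1,0],0,1],[[-0.2,1,0],0,1],[[-0.2,1,0],0,1],[[-0.2,1,0],0,1],[[-0.1,1,0],0,1]]' && python3 -m pendant '[[[0,1,0],0,1],[[0,1,0],0,1],[[0,0.8,0],0,1],[[0,0.4,0],0,1],[[0,0,0],0,1],[[0,0,0],0,1]]' && python3 -c "
from workcell import env
import cv2
cv2.imwrite('pics/s2.png',env.read_camera('scene')['color'][60:340,130:460])"
```

```text
clock: 9.0
tcp_pos: [0.575, -0.1607, 0.1257]
orientation: [-0.001, 0.707, 0.707, -0.0]
wrist_force: [-0.5, 0.1, -0.8]
finger_gap: 0.0389
clock: 9.75
tcp_pos: [0.6377, -0.1607, 0.1269]
orientation: [-0.0, 0.707, 0.707, -0.0]
wrist_force: [-0.9, -0.2, -1.4]
finger_gap: 0.0391
```

View pics/s2.png

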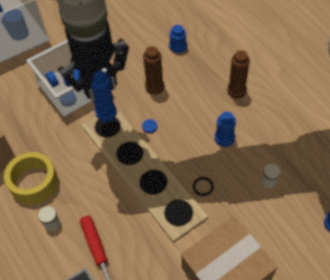

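H120 hangs upright over the tub-end pad at crop (107,127). I lower it and release.

```bash
python3 -m pendant '[[[0,0,1],0,1],[[0,0,0.8],0,1],[[0,0,0.4],0,1],[[0,0,0.1],0,1],[[0,0,0],0,1],[[0,0,0],0,1]]' && python3 -m pendant '[[[0,0,0],0,-1],[[0,0,0],0,-1],[[0,0,0],0,-1],[[0,0,0],0,-1],[[0,0,0],0,-1],[[0,0,0],0,-1],[[0,0,-1],0,-1],[[0,0,-1],0,-1],[[0,0,-1],0,-1],[[0,0,-1],0,-1],[[0,0,0],0,-1]]'
```

```text
clock: 10.55
tcp_pos: [0.6383, -0.1609, 0.0819]
orientation: [0.0, 0.707, 0.707, -0.0]
wrist_force: [-1.9, 0.8, 2.9]
finger_gap: 0.039
clock: 11.92
tcp_pos: [0.6395, -0.1613, 0.1632]
orientation: [0.002, 0.707, 0.707, 0.001]
wrist_force: [-0.9, 0.4, 0.6]
finger_gap: 0.0854
```

```bash
cat > chk.py <<'E'
import sys
from workcell import env
from h import *
n=sys.argv[1]
S=env.read_camera("scene");T=env.read_camera("top");sc=S["color"].copy();tc=T["color"].copy()
items=[tuple(map(float,a.split(","))) for a in sys.argv[2:]]  # x,y,h,z0
cs=env.cut_out("scene","housing_120");ct=env.cut_out("top","housing_120")
for x,y,h,z0 in items:
    V=[]
    for r,c in((S,cs),(T,ct)):
        s=sil(r,x,y,h,z0)
        if not c: continue
        q=max(c,key=lambda d:np.minimum(s,d["region"]).sum()); m=np.asarray(q["region"]).astype(float)
        iou=np.minimum(s,m).sum()/np.maximum(s,m).sum()
        if iou>.3: V.append((r,m))
    if V:
        o=fit(V,np.array([x,y]),(h,),z0)[0];print(h,len(V),o)
        x,y=o[2]
    else: print(h,"none")
    for r,im in((S,sc),(T,tc)):
        cv2.drawContours(im,cv2.findContours((sil(r,x,y,h,z0)>.5).astype(np.uint8),0,2)[0],-1,(0,255,255),1)
a=cv2.resize(sc[60:340,180:500],None,fx=1.25,fy=1.25);b=cv2.resize(tc[100:320,160:500],None,fx=1.1,fy=1.1)
H=max(a.shape[0],b.shape[0]);f=lambda i:cv2.copyMakeBorder(i,0,H-i.shape[0],0,0,0)
cv2.imwrite(f"pics/{n}.png",np.hstack([f(a),f(b)]))
E
python3 chk.py c1 .6388,-.1611,.12,.014 .381,-.279,.06,0
```

```text
0.12 1 (np.float64(0.042), 0.12, [0.6354, -0.1625])
0.06 1 (np.float64(0.099), 0.06, [0.3787, -0.2826])
```

View pics/c1.png

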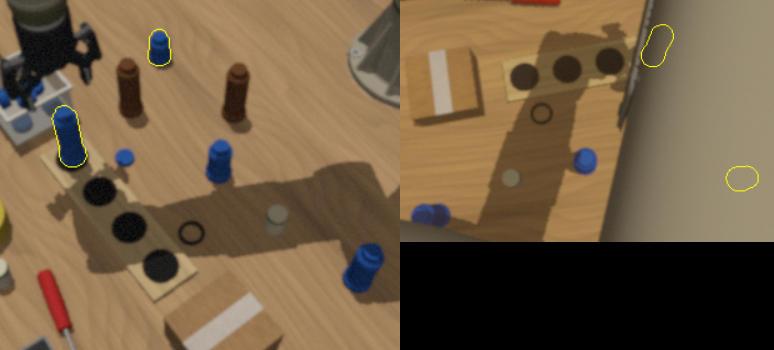

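H120 stands upright within about 4 mm of its pad centre; the top camera's view of it is blocked by the arm. Now H60.

```bash
python3 -m pendant '[[[-0.5,-1,0],0,-1],[[-0.5,-1,0],0,-1],[[-0.5,-1,0],0,-1],[[-0.5,-1,0],0,-1],[[-0.5,-1,0],0,-1],[[-0.5,-1,0],0,-1],[[-0.5,-1,0],0,-1],[[-0.5,-1,0],0,-1],[[-0.5,-1,0],0,-1],[[-0.5,-1,0],0,-1],[[-0.5,-1,0],0,-1],[[-0.45,-0.9,0],0,-1]]' && python3 -m pendant '[[[0,-0.6,0],0,-1],[[0,-0.4,0],0,-1],[[0,0,0],0,-1],[[0,0,0],0,-1]]' && python3 -c "
from workcell import env
import cv2
cv2.imwrite('pics/w2.png',env.read_camera('wrist')['color'])"
```

```text
clock: 13.62
tcp_pos: [0.399, -0.2803, 0.1612]
orientation: [-0.0, 0.707, 0.707, -0.0]
wrist_force: [0.1, -0.2, 0.2]
finger_gap: 0.0854
clock: 14.12
tcp_pos: [0.3807, -0.2798, 0.1614]
orientation: [0.0, 0.707, 0.707, 0.0]
wrist_force: [-0.5, 0.2, 0.2]
finger_gap: 0.0856
```

View pics/w2.png

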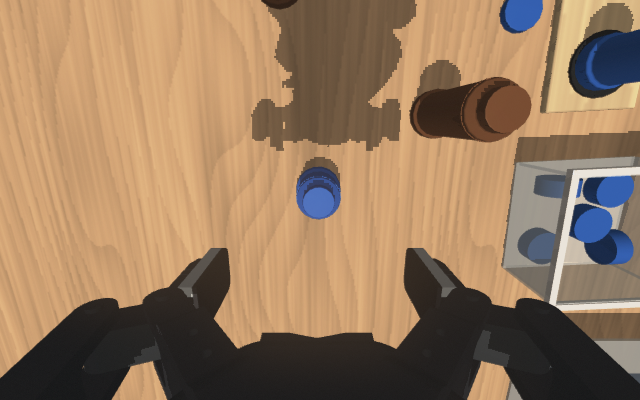

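H60 sits at (318,195), centred between the fingers. I go down and grip.

```bash
python3 -m pendant '[[[0,0,1],0,-1],[[0,0,1],0,-1],[[0,0,1],0,-1],[[0,0,1],0,-1],[[0,0,1],0,-1],[[0,0,1],0,-1],[[0,0,0.8],0,-1],[[0,0,0.5],0,-1],[[0,0,0.3],0,-1],[[0,0,0],0,-1]]' && python3 -m pendant '[[[0,0,0],0,1],[[0,0,0],0,1],[[0,0,0],0,1],[[0,0,0],0,1],[[0,0,0],0,1],[[0,0,0],0,1],[[0,0,0],0,1]]' 40
```

```text
clock: 15.42
tcp_pos: [0.3804, -0.2797, 0.0092]
orientation: [-0.0, 0.707, 0.707, -0.0]
wrist_force: [0.4, 0.8, 0.3]
finger_gap: 0.0855
clock: 16.3
tcp_pos: [0.3821, -0.2808, 0.0106]
orientation: [0.002, 0.707, 0.707, 0.001]
wrist_force: [2.3, 0.2, 5.9]
finger_gap: 0.0391
```

```bash
python3 -m pendant '[[[0,0,-0.5],0,1],[[0,0,-1],0,1],[[0,0,-1],0,1],[[0,0,-1],0,1],[[0,0,-1],0,1],[[0,0,-1],0,1],[[0,0,-1],0,1],[[0,0,-1],0,1],[[0.6,0.4,0],0,1],[[1,0.65,0],0,1],[[1,0.65,0],0,1],[[1,0.65,0],0,1]]' && python3 -m pendant '[[[1,0.65,0],0,1],[[1,0.65,0],0,1],[[1,0.65,0],0,1],[[1,0.65,0],0,1],[[1,0.65,0],0,1],[[1,0.65,0],0,1],[[1,0.65,0],0,1],[[1,0.65,0],0,1],[[1,0.65,0],0,1],[[1,0.65,0],0,1],[[1,0.65,0],0,1],[[1,0.65,0],0,1]]' && python3 -m pendant '[[[1,0.65,0],0,1],[[1,0.65,0],0,1],[[0.6,0.8,0],0,1],[[0.47,0.3,0],0,1],[[0,0,0],0,1],[[0,0,0],0,1]]' && python3 -c "
from workcell import env
import cv2
cv2.imwrite('pics/s3.png',env.read_camera('scene')['color'][60:340,130:460])"
```

```text
clock: 17.8
tcp_pos: [0.4271, -0.2059, 0.1581]
orientation: [-0.001, 0.707, 0.707, -0.0]
wrist_force: [0.6, -0.5, -1.7]
finger_gap: 0.039
clock: 19.3
tcp_pos: [0.5828, 0.0338, 0.1581]
orientation: [-0.001, 0.707, 0.707, -0.001]
wrist_force: [-0.1, -0.4, -1.5]
finger_gap: 0.0391
clock: 20.05
tcp_pos: [0.6307, 0.0933, 0.159]
orientation: [-0.0, 0.707, 0.707, -0.0]
wrist_force: [0.5, -1.2, -1.0]
finger_gap: 0.039
```

View pics/s3.png

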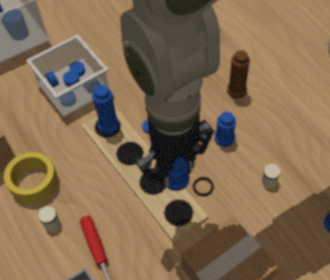

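Good: H60 is held over the carton-end pad. I correct x by -4.5 mm and lower it.

```bash
python3 -m pendant '[[[0,-0.22,1],0,1],[[0,0,1],0,1],[[0,0,1],0,1],[[0,0,1],0,1],[[0,0,1],0,1],[[0,0,1],0,1],[[0,0,0.45],0,1],[[0,0,0.2],0,1],[[0,0,0.1],0,1],[[0,0,0],0,1],[[0,0,0],0,1]]' && python3 -m pendant '[[[0,0,0],0,-1],[[0,0,0],0,-1],[[0,0,0],0,-1],[[0,0,0],0,-1],[[0,0,0],0,-1],[[0,0,0],0,-1],[[0,0,-1],0,-1],[[0,0,-1],0,-1],[[0,0,-1],0,-1],[[0,0,-1],0,-1],[[0,0,-1],0,-1],[[0,0,-1],0,-1]]'
```

```text
clock: 21.48
tcp_pos: [0.6274, 0.0936, 0.0249]
orientation: [0.0, 0.707, 0.707, 0.0]
wrist_force: [0.4, -0.9, -1.0]
finger_gap: 0.0393
clock: 22.98
tcp_pos: [0.6269, 0.0935, 0.1449]
orientation: [0.0, 0.707, 0.707, -0.0]
wrist_force: [-0.1, -0.0, -0.8]
finger_gap: 0.0852
```

```bash
python3 -m pendant '[[[-0.5,-1,0],0,-1],[[-0.5,-1,0],0,-1],[[-0.5,-1,0],0,-1],[[-0.5,-1,0],0,-1],[[-0.5,-1,0],0,-1],[[-0.5,-1,0],0,-1],[[-0.5,-1,0],0,-1],[[-0.5,-1,0],0,-1],[[-0.5,-0.7,0],0,-1],[[-0.25,-0.35,0],0,-1],[[0,0,0],0,-1],[[0,0,0],0,-1]]' && python3 chk.py c2 .6388,-.1611,.12,.014 .6261,.0936,.06,.014 && python3 -c "
from workcell import env
import cv2
cv2.imwrite('pics/w3.png',env.read_camera('wrist')['color'])"
```

```text
clock: 24.48
tcp_pos: [0.4467, -0.0014, 0.1444]
orientation: [0.0, 0.707, 0.707, 0.0]
wrist_force: [0.2, 0.4, 0.5]
finger_gap: 0.0856
0.12 1 (np.float64(0.058), 0.12, [0.6353, -0.1619])
0.06 1 (np.float64(0.119), 0.06, [0.6246, 0.0939])
```

View pics/c2.png

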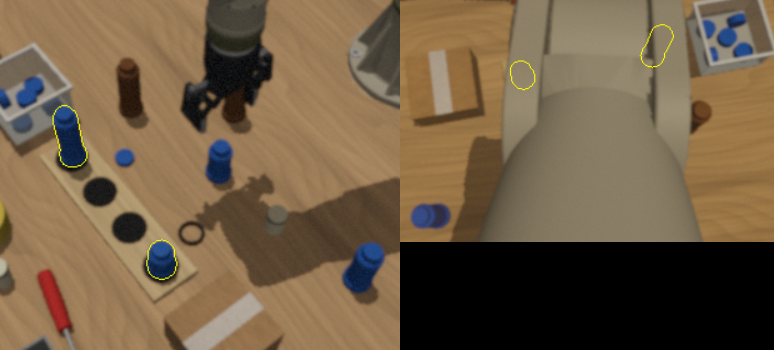

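View pics/w3.png

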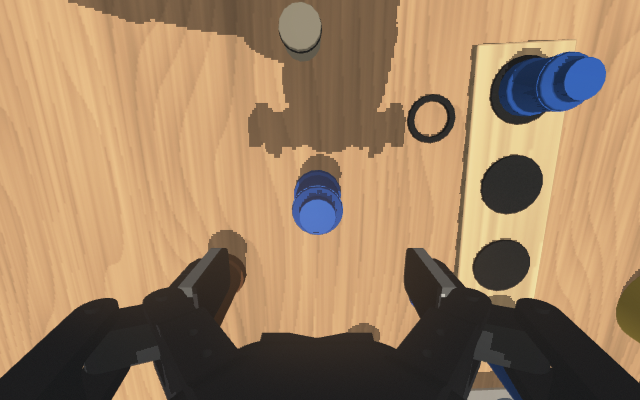

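H120 and H60 are both within about 4 mm of their pad centres. H80 is at (318,205) in the wrist view, centred, with brown (228,260) clear of the fingers. I go down and grip.

```bash
python3 -m pendant '[[[0,0,1],0,-1],[[0,0,1],0,-1],[[0,0,1],0,-1],[[0,0,1],0,-1],[[0,0,1],0,-1],[[0,0,0.5],0,-1],[[0,0,0.25],0,-1],[[0,0,0],0,-1]]' && python3 -m pendant '[[[0,0,0],0,1],[[0,0,0],0,1],[[0,0,0],0,1],[[0,0,0],0,1],[[0,0,0],0,1],[[0,0,0],0,1],[[0,0,0],0,1]]' 40
```

```text
clock: 25.72
tcp_pos: [0.4461, -0.0014, 0.0294]
orientation: [0.0, 0.707, 0.707, -0.0]
wrist_force: [-0.2, 0.1, 0.1]
finger_gap: 0.0856
clock: 26.6
tcp_pos: [0.4464, -0.0015, 0.0298]
orientation: [0.0, 0.707, 0.707, 0.0]
wrist_force: [-0.5, -0.1, 5.8]
finger_gap: 0.039
```

```bash
python3 -m pendant '[[[0,0,-0.5],0,1],[[0,0,-1],0,1],[[0,0,-1],0,1],[[0,0.5,-0.5],0,1],[[0.1,1,0],0,1],[[0.1,1,0],0,1],[[0.1,1,0],0,1],[[0.1,1,0],0,1],[[0.1,1,0],0,1],[[0,1,0],0,1],[[0,1,0],0,1],[[0,1,0],0,1]]' && python3 -m pendant '[[[0,0.5,0],0,1],[[0,0.2,0],0,1],[[0,0,0],0,1],[[0,0,0],0,1]]'
```

```text
clock: 28.1
tcp_pos: [0.6169, 0.0086, 0.0885]
orientation: [-0.0, 0.707, 0.707, -0.0]
wrist_force: [0.4, 0.0, -1.8]
finger_gap: 0.0389
clock: 28.6
tcp_pos: [0.6293, 0.0086, 0.0893]
orientation: [-0.0, 0.707, 0.707, -0.0]
wrist_force: [0.5, -0.7, -1.4]
finger_gap: 0.0387
```

```bash
python3 -m pendant '[[[0,0,1],0,1],[[0,0.05,0.8],0,1],[[0,0,0.4],0,1],[[0,0,0.1],0,1],[[0,0,0],0,1],[[0,0,0],0,1]]' && python3 -m pendant '[[[0,0,0],0,-1],[[0,0,0],0,-1],[[0,0,0],0,-1],[[0,0,0],0,-1],[[0,0,0],0,-1],[[0,0,0],0,-1],[[0,0,-1],0,-1],[[0,0,-1],0,-1],[[0,0,-1],0,-1],[[0,0,-1],0,-1],[[0,0,-1],0,-1],[[0,0,0],0,-1]]'
```

```text
clock: 29.35
tcp_pos: [0.6306, 0.0086, 0.0439]
orientation: [-0.0, 0.707, 0.707, -0.0]
wrist_force: [-4.1, -0.0, 5.3]
finger_gap: 0.039
clock: 30.85
tcp_pos: [0.6322, 0.0084, 0.1451]
orientation: [0.001, 0.707, 0.707, 0.001]
wrist_force: [-0.4, -0.4, 0.7]
finger_gap: 0.0857
```

Now to H100, passing high over the cartridge.

```bash
python3 -m pendant '[[[1,-0.9,0],0,-1],[[1,-0.9,0],0,-1],[[1,-0.9,0],0,-1],[[1,-0.9,0],0,-1],[[1,-0.9,0],0,-1],[[1,-0.9,0],0,-1],[[1,-0.9,0],0,-1],[[1,-0.9,0],0,-1],[[1,-0.9,0],0,-1],[[1,-0.9,0],0,-1],[[1,-0.9,0],0,-1],[[1,-0.9,0],0,-1]]' && python3 -m pendant '[[[0.9,-0.8,0],0,-1],[[0.6,-0.6,0],0,-1],[[0,0,0],0,-1],[[0,0,0],0,-1]]' && python3 chk.py c3 .6388,-.1611,.12,.014 .6304,.0087,.08,.014 .6261,.0936,.06,.014 .386,.279,.1,0 && python3 -c "
from workcell import env
import cv2
cv2.imwrite('pics/w4.png',env.read_camera('wrist')['color'])"
```

```text
clock: 32.35
tcp_pos: [0.4138, 0.2493, 0.1427]
orientation: [-0.0, 0.707, 0.707, -0.0]
wrist_force: [-0.4, -0.1, -0.2]
finger_gap: 0.0853
clock: 32.85
tcp_pos: [0.3874, 0.2784, 0.1432]
orientation: [0.0, 0.707, 0.707, 0.0]
wrist_force: [0.4, -0.0, -0.0]
finger_gap: 0.0853
0.12 2 (np.float64(0.077), 0.12, [0.6363, -0.1598])
0.08 2 (np.float64(0.066), 0.08, [0.6291, 0.0081])
0.06 2 (np.float64(0.09), 0.06, [0.6255, 0.0936])
0.1 2 (np.float64(0.1), 0.1, [0.3865, 0.2795])
```

View pics/c3.png

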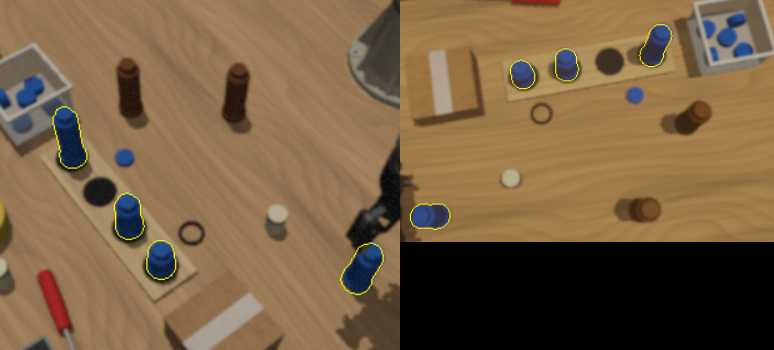

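View pics/w4.png

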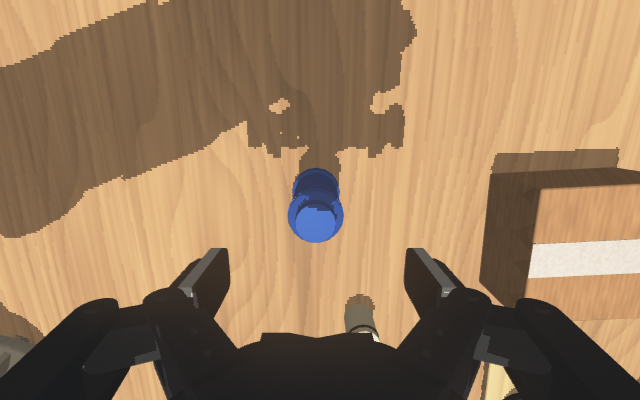

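All three placed housings fit within 3 mm of their pads in both views. H100 is centred at (316,215). I go down and grip.

```bash
python3 -m pendant '[[[0,0,1],0,-1],[[0,0,1],0,-1],[[0,0,1],0,-1],[[0,0,1],0,-1],[[0,0,0.45],0,-1],[[0,0,0.2],0,-1],[[0,0,0],0,-1]]' && python3 -m pendant '[[[0,0,0],0,1],[[0,0,0],0,1],[[0,0,0],0,1],[[0,0,0],0,1],[[0,0,0],0,1],[[0,0,0],0,1],[[0,0,0],0,1]]' 40
```

```text
clock: 33.98
tcp_pos: [0.3873, 0.2786, 0.0505]
orientation: [0.0, 0.707, 0.707, 0.0]
wrist_force: [-0.6, 0.4, 0.1]
finger_gap: 0.0855
clock: 34.85
tcp_pos: [0.3873, 0.2788, 0.0508]
orientation: [0.0, 0.707, 0.707, 0.0]
wrist_force: [-1.9, -0.7, 5.2]
finger_gap: 0.0389
```

```bash
python3 -m pendant '[[[0,0,-0.5],0,1],[[0,0,-1],0,1],[[0,0,-1],0,1],[[0,0,-1],0,1],[[0,0,-1],0,1],[[0,0,-1],0,1],[[-0.5,0.35,-0.5],0,1],[[-1,0.7,0],0,1],[[-1,0.7,0],0,1],[[-1,0.7,0],0,1],[[-1,0.7,0],0,1],[[-1,0.7,0],0,1]]' && python3 -m pendant '[[[-1,0.7,0],0,1],[[-1,0.7,0],0,1],[[-1,0.7,0],0,1],[[-1,0.7,0],0,1],[[-1,0.7,0],0,1],[[-1,0.7,0],0,1],[[-1,0.7,0],0,1],[[-1,0.7,0],0,1],[[-1,0.7,0],0,1],[[-1,0.7,0],0,1],[[-1,0.7,0],0,1],[[-0.8,0.5,0],0,1]]' && python3 -m pendant '[[[-0.45,0.32,0],0,1],[[0,0,0],0,1],[[0,0,0],0,1],[[0,0,0],0,1]]'
```

```text
clock: 36.35
tcp_pos: [0.4643, 0.1671, 0.1698]
orientation: [-0.0, 0.707, 0.707, -0.001]
wrist_force: [0.6, -0.9, -1.0]
finger_gap: 0.0393
clock: 37.85
tcp_pos: [0.6288, -0.069, 0.17]
orientation: [-0.0, 0.707, 0.707, -0.0]
wrist_force: [0.3, -0.3, -1.5]
finger_gap: 0.0392
clock: 38.35
tcp_pos: [0.634, -0.0757, 0.1705]
orientation: [-0.0, 0.707, 0.707, -0.0]
wrist_force: [0.7, -1.0, -1.3]
finger_gap: 0.0391
```

Position is right. It was gripped at z .0505, so I lower by 105 mm to TCP z .065.

```bash
python3 -m pendant '[[[0,0,1],0,1],[[0,0,1],0,1],[[0,0,1],0,1],[[0,0,1],0,1],[[0,0,0.8],0,1],[[0,0,0.35],0,1],[[0,0,0.1],0,1],[[0,0,0],0,1],[[0,0,0],0,1]]' && python3 -m pendant '[[[0,0,0],0,-1],[[0,0,0],0,-1],[[0,0,0],0,-1],[[0,0,0],0,-1],[[0,0,0],0,-1],[[0,0,0],0,-1],[[0,0,-1],0,-1],[[0,0,-1],0,-1],[[0,0,-1],0,-1],[[0,0,-1],0,-1],[[0,0,-1],0,-1],[[0,0,-1],0,-1]]' && python3 -m pendant '[[[0,-1,-1],0,-1],[[0,-1,0],0,-1],[[0,-1,0],0,-1],[[0,-1,0],0,-1],[[0,-1,0],0,-1],[[0,-1,0],0,-1],[[0.5,-1,0],0,-1],[[1,-1,0],0,-1],[[1,-1,0],0,-1],[[1,-1,0],0,-1],[[1,-1,0],0,-1],[[1,-1,0],0,-1]]' && python3 -m pendant '[[[1,0,0],0,-1],[[1,0,0],0,-1],[[1,0,0],0,-1],[[1,0,0],0,-1],[[1,0,0],0,-1],[[1,0,0],0,-1],[[1,0,0],0,-1],[[1,0,0],0,-1],[[0,0,0],0,-1],[[0,0,0],0,-1]]' && python3 chk.py c4 .6388,-.1611,.12,.014 .6346,-.0762,.1,.014 .6304,.0087,.08,.014 .6261,.0936,.06,.014
```

```text
clock: 39.48
tcp_pos: [0.6349, -0.0767, 0.0661]
orientation: [0.001, 0.707, 0.707, 0.0]
wrist_force: [0.2, -0.5, -1.2]
finger_gap: 0.0389
clock: 40.98
tcp_pos: [0.6343, -0.0764, 0.186]
orientation: [0.0, 0.707, 0.707, -0.0]
wrist_force: [-0.3, -0.2, -0.7]
finger_gap: 0.0855
clock: 42.48
tcp_pos: [0.3937, 0.0342, 0.2054]
orientation: [0.0, 0.707, 0.707, 0.0]
wrist_force: [0.7, -0.6, 0.2]
finger_gap: 0.0853
clock: 43.72
tcp_pos: [0.3942, 0.1933, 0.2052]
orientation: [0.0, 0.707, 0.707, -0.0]
wrist_force: [-0.2, -0.0, 0.6]
finger_gap: 0.0852
0.12 2 (np.float64(0.102), 0.12, [0.6366, -0.1603])
0.1 2 (np.float64(0.101), 0.1, [0.6337, -0.0738])
0.08 2 (np.float64(0.072), 0.08, [0.6291, 0.0081])
0.06 2 (np.float64(0.077), 0.06, [0.6263, 0.0943])
```

View pics/c4.png

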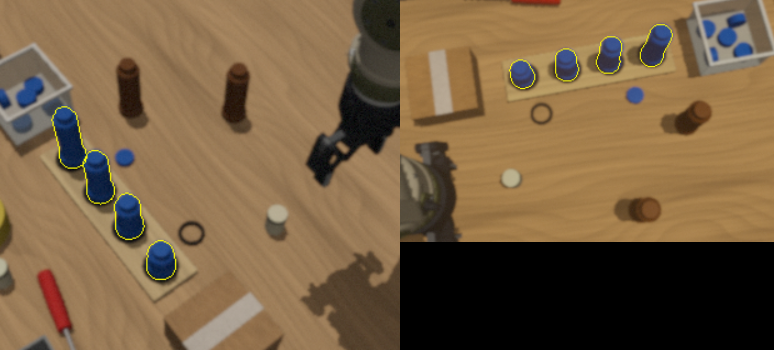

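All four stand upright in order of height, the tallest at the tub, each within about 3 mm of its pad centre. The cartridge is still upright at (277,217) in the left half and the arm is clear. I hand in.

```bash
python3 -c "
from workcell import env
print(env.hand_in())"
```

```text
the job is handed in; nothing more can be done
None
```

All four blue housings stand upright on the pads: 120 mm next to the clear tub, then 100 and 80, with 60 mm at the carton end. I handed the job in at about 44 s of the 106 s allowed; no verdict was reported.

- **Housings:** The last check fitted the outlines in the scene and top views and put every housing within about 3 mm of its pad centre, against the 13 mm allowed. The arm was clear of everything.
- **Others:** By eye in the last pictures, the cream cartridge stood upright and unmoved, and the brown look-alikes were where they had been.
- **Earlier disagreements:** My first outline fit, by colour alone, fitted poorly, so I used the trained network's cut-outs instead. The first two placements were at first checked in one view only, because the arm hid the pads from the top camera. One such reading put the 120 mm housing about 4 mm off, and later fits in both views put it within 3 mm.

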